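# Break the toolbox lid stay and close the lid

### The job

Close the steel toolbox: its lid is propped open by a folding stay that locks straight, so first press the red pad at the stay's knee until the stay breaks and folds, then lower the lid gently, without slamming it, until it is fully shut. Leave the mug, the gear, the wrench and the screwdriver where they are.

Things in the scene. Friction and masses are not known exactly. Their poses are not given: they have to be found in the camera images.
- toolbox: Open green-grey steel toolbox, 240 (x) x 320 (y) x 130 mm high, fixed to the bench, standing about crosswise: its front, the -x side, faces the robot's left (world +y). Origin: centre of its underside; z up. A grey inset tray with tools, lower than 60 mm, fills the part at y below +20 mm; the folding stay is inside at y = +90 mm, the end away from the robot.
- lid_hinge (a point): Middle of the lid's hinge line, on the rear (+x) top rim of the toolbox, at (120, 0, 130) mm in the toolbox frame; same axes as the toolbox. The hinge runs along the toolbox y axis.
- lid_edge (a point): On the lid's outer face, mid-width, 240 mm from the hinge line, 6 mm short of the free edge. Lid: 4 mm sheet, 332 mm wide, skirt 18 mm deep. z: out of the outer face; -x: from hinge to free edge. Propped open the lid stands 62 degrees up from shut, leaning over the stay towards the box's front; shut, its outer face is level, 134 mm above the bench.
- lid (a joint): Angle of the lid, rad: 0 = propped open, grows as it is lowered, 1.08 = fully shut (end stop). The stiff hinge holds the lid at any angle; once the stay is broken some 3 to 10 N near the free edge moves it. While the stay is locked the lid cannot be lowered.
- stay_pad (a point): Centre of the top face of the red press pad (38 mm along the stay x 44 across) at the knee of the stay: two steel links, each 84 mm between pivots, rising from front to lid at about 50 degrees. x: along the lower link, its lower pivot 60 mm behind (-x), the knee joint 24 mm ahead; z: out of the pad. Press along -z: down and towards the hinge. The lid hangs over it: come in tilted from the front.
- knee (a joint): Bend of the stay's knee, rad: 0 = locked, slightly past straight; exactly straight at 0.145; grows as the pad is pressed in and the stay folds down into the box (0.6 when the pad has moved about 22 mm), about 2.4 with the lid shut. Some 5 to 15 N on the pad breaks it; past straight it stays where it is left and folds on as the lid is lowered.
- mug: White mug, 82 mm diameter x 95 mm, standing beside the toolbox. Origin: centre of its underside.
- gear: Dark steel stepped gear, 95 mm diameter x 72 mm high, standing beside the toolbox. Origin: centre of its underside.
- wrench: Steel wrench, 190 mm long, lying beside the toolbox. Origin: under its middle, x along it.
- screwdriver: Screwdriver with orange handle, 200 mm long, lying beside the toolbox. Origin: under its middle, x along it.

How it is judged:
On the way:
1. the stay is broken at its knee while the lid is still well up (value of joint knee above 0.35 rad and value of joint lid below 0.7 rad), for 0.2 s.
At the end, for the whole second after the job is handed in: The lid is fully shut (within 0.04 rad, about 10 mm at its free edge) and at rest, with the stay folded inside the box (value of joint lid above 1.04 rad and velocity of joint lid below 0.05 rad/s and value of joint knee above 1.8 rad); the robot touches nothing.
It fails at once if the lid slams or is thrown down (faster than 2 rad/s) (velocity of joint lid above 2 rad/s).
It fails at once if the mug, gear, wrench or screwdriver is moved by more than 30 mm or the mug or gear tipped over (distance of any of mug, gear, wrench, screwdriver from where it was at the start of the episode above 0.03 m or angle between any of mug, gear's own z axis and vertical above 0.5 rad).
It also fails if it takes over 43 s, if anything falls off the work surface, if the arm or the gripper's body presses on something with over 40 N, if the wrist force passes 120 N, or if a joint passes its speed limit or range.

### The arm

A 7-joint arm with a two-finger parallel gripper is mounted at the origin on the work surface. World frame = base frame: x ahead of the robot, y to its left, z up, the work surface at z = 0. Lengths are in m, angles in rad, forces in N, time in s.
With the tool pointing down it reaches from about 0.425 to 0.925 m from the base axis. Payload 6.8 kg.
Tool frame: the origin (TCP) lies on the front face of the gripper's body, between the roots of the fingers; the fingertips stand 73 mm ahead of it and the grasp point (between the pads) lies 54 mm ahead of it (env.nose_length is the distance from the TCP to the fingertips, in m); z points along the fingers, y is the direction in which the jaws open and shut (so a half turn about z gives the same grasp; the last joint's range is limited). The gripper opens to 85 mm and grips with 20 to 120 N. Pads are 22 mm wide; open, the fingers measure 114 mm over their backs; the gripper's body (76 mm by 85 mm) begins 54 mm behind the grasp point. The pads swing forward as they close: fully open they stand 13 mm farther back than shut.
Start: joints at [-1.395, 0.477, 0.022, 1.555, -0.011, 1.109, -0.083], TCP at [0.189, 0.648, 0.304] pointing down, gripper open.
Joint ranges: [-2.96, 2.96], [-0.34, 2.1], [-1.41, 1.46], [0.24, 2.44], [-1.37, 4.51], [0.17, 1.92], [-2.96, 2.96]. Speed limits (rad/s): [2.39, 2.39, 3.14, 3.14, 3.14, 3.14, 3.14].

### API

Orientations are given as a unit quaternion [w, x, y, z].
In Python, from cell import env, kin, camera, calibration, job gives the robot as it stands. The module is installed in compiled form; this text tells all that it offers. Calls block until the motion is done:
- env.reach(position, orientation): joint-space move of the TCP to a pose.
- env.movel(position, velocity=0.15, rot=None, stop_force=None): straight line of the TCP; rot=None keeps the orientation; velocity is the mean speed in m/s. With stop_force (N) it stops when the force on the tool has changed by that much, and returns True; else False.
- env.goto_joints(angles): joint-space move.
- env.grip(opening, f_grip=None): finger opening in m; f_grip is the grip in N (None keeps the last); returns when the fingers have stopped.
- env.dwell(seconds).
- kin.inverse_kinematics(position, orientation): joint angles nearest the present ones, or None.
- env.get_state(): the state.
- camera(name): name is "scene" or "top" or "wrist"; returns (picture, depth): 480x640x3 uint8, blue, green, red; 480x640 float32, m along the optical axis (not along the pixel's ray), 0 where there is no reading.
- calibration(name): a dict with "fx", "fy", "cx", "cy" (pixels), "rvec" (rotation vector, rad) and "tvec" (3), from world to camera coordinates, as OpenCV has them. Camera axes: x right, y down, z forward; pixel columns grow to the right and rows downward; lengths in m; the calibration is good to about 2 mm. A picture is of the moment at which its call begins: read the wrist's pose just before it. calibration takes no time and is no camera call; for the wrist camera it gives the pose at the moment of the call.
A pose or a line that the arm cannot do raises env.PlanningError and nothing moves.
- job.job_done(): hands the job in, once; it reports no verdict.
The state is a dict: "time": time; "qpos": joint angles; "joint_velocities": joint speeds; "joint_torque": joint torques, N m; "tcp_pos": TCP position; "orientation": TCP orientation; "force": force on the tool from outside, world axes, zero at the start; "torque": the same for the moment, N m; "opening": finger opening in m.
Only numpy, scipy, OpenCV 4.12 (cv2) and the standard library are available. Lean on these libraries where they do the work, as an engineer would, in place of code of your own. Each camera call takes 0.05 s, during which the arm holds its last target.

## Working session

There is one attempt and no reset: what is moved stays moved. The work goes in short steps, each a Python script; the robot and the scene stay as the last script left them, time stands still between calls to the robot, and variables do not carry over. Pictures are saved under pics/ and viewed, and the job is handed in when it is done.

```bash
mkdir -p pics; python3 - <<'E'
from cell import env,kin,camera,calibration,job
import cv2,numpy as np
s=env.get_state();print(s['time'],s['tcp_pos'],s['orientation'],s['opening'])
for n in("scene","top"):
    p,d=camera(n);cv2.imwrite(f'pics/{n}0.png',p);np.save(f'pics/{n}0.npy',d);c=calibration(n);print(n,c)
    np.save(f'pics/{n}0_c.npy',c,allow_pickle=True)
E
```

```text
0.0 [0.18888358 0.64756496 0.30292979] [-5.03558044e-05  1.41402861e-01  9.89951722e-01 -9.03141848e-04] 0.08535459822188361
scene {'fx': 523.0552206637931, 'fy': 523.0552206637931, 'cx': 321.0656575275326, 'cy': 243.17113946757698, 'rvec': array([ 2.29559858,  1.65880847, -0.29141071]), 'tvec': array([-0.19597623, -0.41765734,  1.43685078])}
top {'fx': 526.2563901823039, 'fy': 526.2563901823039, 'cx': 320.7269247525088, 'cy': 239.21029916962766, 'rvec': array([ 2.11475183, -2.15211487,  0.16730234]), 'tvec': array([0.04880873, 0.56102147, 1.16238733])}
```

View pics/scene0.png

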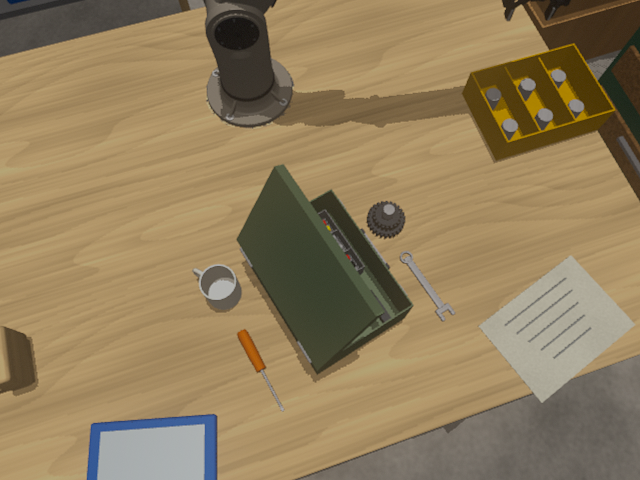

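View pics/top0.png

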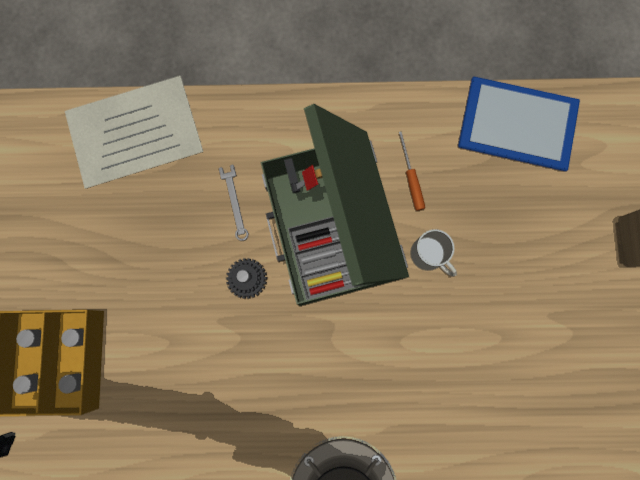

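The top view shows the red pad at about (310,178), the front rim running from (263,162) to (299,305), and the lid leaning over the box from the right. The mug is at (433,250), the gear at (246,278), the wrench at (235,205) and the screwdriver at (412,175).

```bash
cat > h.py <<'E'
import cv2,numpy as np
from scipy.spatial.transform import Rotation as R
def world(d,c,u,v,z=None):
    Rm=cv2.Rodrigues(np.array(c['rvec']))[0];t=np.array(c['tvec'])
    u=np.asarray(u,float);v=np.asarray(v,float)
    ray=np.stack([(u-c['cx'])/c['fx'],(v-c['cy'])/c['fy'],np.ones_like(u)],-1)
    if z is None:
        return (ray*d[v.astype(int),u.astype(int)][...,None]-t)@Rm
    o=-Rm.T@t; w=ray@Rm
    return o+w*((z-o[2])/w[...,2])[...,None]
def load(n):
    return cv2.imread(f'pics/{n}.png'),np.load(f'pics/{n}.npy'),np.load(f'pics/{n}_c.npy',allow_pickle=True).item()
E
python3 - <<'E'
from h import *
np.set_printoptions(precision=4,suppress=True)
p,d,c=load('top0')
v,u=np.mgrid[0:480,0:640]
W=world(d,c,u,v)
# rim: points z in .122-.138 
m=(W[...,2]>.120)&(W[...,2]<.140)&(u>250)&(u<420)&(v>130)&(v<320)
P=W[m][:,:2].astype(np.float32)
print('rim',len(P),cv2.minAreaRect(P),cv2.boxPoints(cv2.minAreaRect(P)))
im=p.copy();im[m]=(255,0,255)
# corners by ray onto z=.13
print(world(d,c,[263,299,407],[162,305,277],z=.13))
hsv=cv2.cvtColor(p,cv2.COLOR_BGR2HSV)
r=((hsv[...,0]<6)|(hsv[...,0]>174))&(hsv[...,1]>150)&(v<200)&(v>150)&(u>280)&(u<330)
Q=W[r];print('pad',len(Q),np.median(Q,0));print(Q[:,2].min(),Q[:,2].max())
cc=np.linalg.svd(Q-np.median(Q,0))[2];print(cc)
# lid plane
l=(W[...,2]>.17)&(W[...,2]<.4)&(u>300)&(u<420)&(v>100)&(v<300)
print('lid',W[l].min(0),W[l].max(0))
cv2.imwrite('pics/z.png',cv2.resize(im[90:320,230:440],None,fx=2.6,fy=2.6,interpolation=0))
for n,(a,b) in dict(gear=(246,278),mug=(433,250),wr=(235,205),sd=(412,175)).items(): print(n,W[b,a])
E
```

```text
rim 880 ((0.5954004526138306, 0.012484163045883179), (0.33136245608329773, 0.25237366557121277), 13.864945411682129) [[ 0.4043  0.0953]
 [ 0.4648 -0.1497]
 [ 0.7865 -0.0703]
 [ 0.726   0.1747]]
[[ 0.7215  0.162   0.13  ]
 [ 0.4093  0.0864  0.13  ]
 [ 0.464  -0.1418  0.13  ]]
pad 253 [0.6769 0.0606 0.1576]
0.0031743220780434058 0.17471820347018438
[[-0.4246 -0.1001  0.8998]
 [ 0.9045 -0.0031  0.4264]
 [-0.0399  0.995   0.0918]]
lid [ 0.4328 -0.1253  0.17  ] [0.7799 0.0637 0.3534]
gear [0.473  0.206  0.0744]
mug [ 0.5374 -0.225   0.0082]
wr [0.6555 0.2437 0.0056]
sd [ 0.7154 -0.1804  0.0277]
```

View pics/z.png

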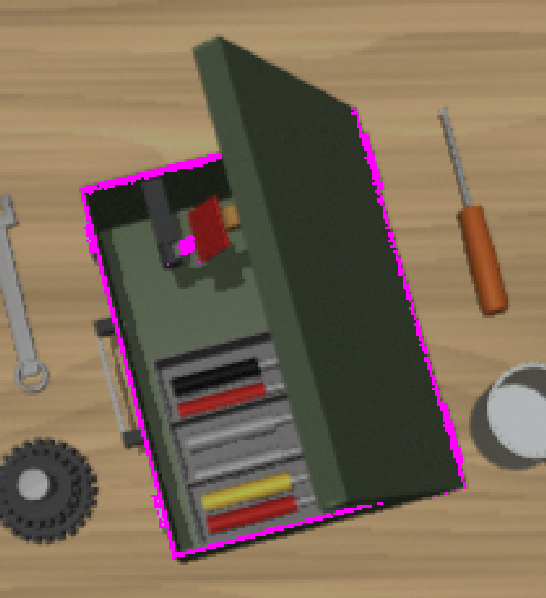

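```bash
cat >> h.py <<'E'
yaw=np.radians(13.7)
by=np.array([np.cos(yaw),np.sin(yaw),0]);bx=np.array([np.sin(yaw),-np.cos(yaw),0]);bz=np.array([0,0,1.])
B=np.stack([bx,by,bz],1)   # box->world
E
python3 - <<'E'
from h import *
np.set_printoptions(precision=4,suppress=True)
p,d,c=load('top0')
v,u=np.mgrid[0:480,0:640]
W=world(d,c,u,v)
F=world(d,c,[263,299],[162,305],z=.13).mean(0); print('c1',F+.12*bx)
C=F+.12*bx;C[2]=0
L=(W-C)@B
hsv=cv2.cvtColor(p,cv2.COLOR_BGR2HSV)
r=((hsv[...,0]<6)|(hsv[...,0]>174))&(hsv[...,1]>150)&(v<200)&(v>150)&(u>280)&(u<330)
r=cv2.erode(r.astype(np.uint8),np.ones((3,3)))>0
Q=L[r];Q=Q[Q[:,2]>.1];print('pad box',len(Q),Q.mean(0),Q.min(0),Q.max(0));print(np.linalg.svd(Q-Q.mean(0))[2])
m=(L[...,2]>.18)&(L[...,2]<.4)&(abs(L[...,0])<.15)&(abs(L[...,1])<.18)
M=L[m];print(M.min(0),M.max(0))
for y in(-.1,0,.1):
  k=M[abs(M[:,1]-y)<.01];print(y,np.degrees(np.polyfit(k[:,2],k[:,0],1)[0]),np.polyfit(k[:,2],k[:,0],1), k[:,2].max())
# pad outline
cs=cv2.findContours((((hsv[...,0]<6)|(hsv[...,0]>174))&(hsv[...,1]>150)&(L[...,2]>.12)&(v<200)).astype(np.uint8),0,2)[0]
for k in cs:
  if cv2.contourArea(k)>60:
    a=cv2.approxPolyDP(k,3,True)[:,0];print(a.tolist());print(L[a[:,1],a[:,0]])
E
```

```text
c1 [0.5939 0.0076 0.13  ]
pad box 175 [-0.0313  0.0928  0.1581] [-0.0418  0.0735  0.1432] [-0.021   0.1122  0.1734]
[[-0.022  -0.9995 -0.0213]
 [-0.6128  0.0303 -0.7897]
 [-0.7899  0.0043  0.6132]]
[-0.0182 -0.1629  0.1801] [0.0929 0.1699 0.3534]
-0.1 -34.02414148166554 [-0.5938  0.2026] 0.3534154562590396
0 -34.110939506070686 [-0.5953  0.2027] 0.35131431788674755
0.1 -33.49251133954498 [-0.5846  0.199 ] 0.35109286231069886
[[312, 165], [302, 172], [307, 189], [317, 184]]
[[-0.0199  0.1147  0.1684]
 [-0.0432  0.1135  0.1413]
 [-0.0424  0.0725  0.1475]
 [-0.0202  0.0715  0.1705]]
```

```bash
cat >> h.py <<'E'
C=np.array([.5939,.0076,0])
PAD=C+B@np.array([-.031,.092,.158])
H=C+B@np.array([.12,0,.13])
def quat(tz_box,roll):
    tz=B@np.asarray(tz_box,float);tz/=np.linalg.norm(tz)
    y=by-tz*(by@tz);y/=np.linalg.norm(y);x=np.cross(y,tz)
    M=np.stack([x,y,tz],1)@R.from_euler('z',roll,degrees=True).as_matrix()
    q=R.from_matrix(M).as_quat();return np.array([q[3],q[0],q[1],q[2]]),tz
E
python3 - <<'E'
from h import *
from cell import env,kin
np.set_printoptions(precision=2,suppress=True)
print(env.nose_length)
N=.073
for tilt in (40,50,60):
  for roll in range(0,360,45):
    a=np.radians(tilt);q,tz=quat([np.sin(a),0,-np.cos(a)],roll)
    o=[kin.inverse_kinematics(PAD-tz*(N+k),q) for k in(.08,0,-.03)]
    print(tilt,roll,[None if x is None else np.array(x) for x in o])
print('lid')
for lt in(62,45,30,15,0):
  th=np.radians(lt)
  for f in (1,.6,.3):
   for r in(.2,.225):
    t2=th*f
    ok=[]
    for roll in range(0,360,45):
     q,tz=quat([-np.sin(t2),0,-np.cos(t2)],roll)
     p=H+B@np.array([-r*np.cos(th)+.004*np.sin(th),0,r*np.sin(th)+.004*np.cos(th)])
     if kin.inverse_kinematics(p-tz*N,q) is not None and kin.inverse_kinematics(p-tz*(N+.04),q) is not None: ok.append(roll)
    print(lt,f,r,ok)
E
```

```text
0.0726
40 0 [array([-1.03,  0.69,  0.71,  1.63,  0.29,  1.1 , -0.32]), array([-0.94,  0.74,  0.67,  1.69,  0.31,  0.96, -0.34]), array([-0.9 ,  0.77,  0.65,  1.71,  0.33,  0.91, -0.35])]
40 45 [array([-1.02,  0.68,  0.7 ,  1.63,  0.3 ,  1.11, -1.12]), array([-0.95,  0.75,  0.7 ,  1.69,  0.29,  0.95, -1.11]), array([-0.92,  0.78,  0.7 ,  1.71,  0.29,  0.9 , -1.1 ])]
40 90 [array([-1.08,  0.73,  0.81,  1.63,  0.21,  1.08, -1.83]), array([-1.01,  0.79,  0.8 ,  1.7 ,  0.2 ,  0.93, -1.81]), array([-0.98,  0.82,  0.79,  1.71,  0.19,  0.88, -1.81])]
40 135 [array([-1.26,  0.99,  1.26,  1.64, -0.26,  1.06, -2.21]), array([-1.2 ,  1.09,  1.26,  1.71, -0.38,  0.94, -2.12]), array([-1.17,  1.13,  1.26,  1.72, -0.44,  0.89, -2.08])]
40 180 [array([-0.48,  0.59, -0.13,  1.59,  0.74,  1.34,  2.47]), array([-0.43,  0.64, -0.08,  1.65,  0.78,  1.2 ,  2.45]), array([-0.42,  0.66, -0.07,  1.67,  0.8 ,  1.15,  2.44])]
40 225 [array([-0.6 ,  0.58,  0.06,  1.6 ,  0.66,  1.28,  1.75]), array([-0.56,  0.64,  0.1 ,  1.66,  0.69,  1.14,  1.73]), array([-0.55,  0.67,  0.12,  1.68,  0.7 ,  1.08,  1.72])]
40 27
[... 4010 characters left out ...]
90, 135, 180, 225, 270, 315]
30 0.3 0.2 [0, 45, 90, 135, 180, 225, 270, 315]
30 0.3 0.225 [0, 45, 90, 135, 180, 225, 270, 315]
15 1 0.2 [0, 45, 90, 135, 180, 225, 270, 315]
15 1 0.225 [0, 45, 90, 135, 180, 225, 270, 315]
15 0.6 0.2 [0, 45, 90, 135, 180, 225, 270, 315]
15 0.6 0.225 [0, 45, 90, 135, 180, 225, 270, 315]
15 0.3 0.2 [0, 45, 90, 135, 180, 225, 270, 315]
15 0.3 0.225 [0, 45, 90, 135, 180, 225, 270, 315]
0 1 0.2 [0, 45, 90, 135, 180, 225, 270, 315]
0 1 0.225 [0, 45, 90, 135, 180, 225, 270, 315]
0 0.6 0.2 [0, 45, 90, 135, 180, 225, 270, 315]
0 0.6 0.225 [0, 45, 90, 135, 180, 225, 270, 315]
0 0.3 0.2 [0, 45, 90, 135, 180, 225, 270, 315]
0 0.3 0.225 [0, 45, 90, 135, 180, 225, 270, 315]
```

```bash
python3 - <<'E'
from h import *
from cell import env,kin,camera,calibration
np.set_printoptions(precision=3,suppress=True)
a=np.radians(52);q,tz=quat([np.sin(a),0,-np.cos(a)],0)
P=lambda k:PAD-tz*(.0726+k)
env.grip(0.0)
env.reach(P(.12),q)
s0=env.get_state();print(s0['time'],s0['force'])
hit=env.movel(P(-.01),velocity=.06,stop_force=3)
s=env.get_state();print(hit,s['time'],(s['tcp_pos']-P(0))@tz,s['force']-s0['force'])
for n in("scene","top"):
    p,d=camera(n);cv2.imwrite(f'pics/{n}1.png',p);np.save(f'pics/{n}1.npy',d);np.save(f'pics/{n}1_c.npy',calibration(n),allow_pickle=True)
E
```

```text
3.2417 [0.294 0.428 0.12 ]
True 5.0167 0.0006180709637657924 [-0.242  0.368  0.269]
```

View pics/top1.png

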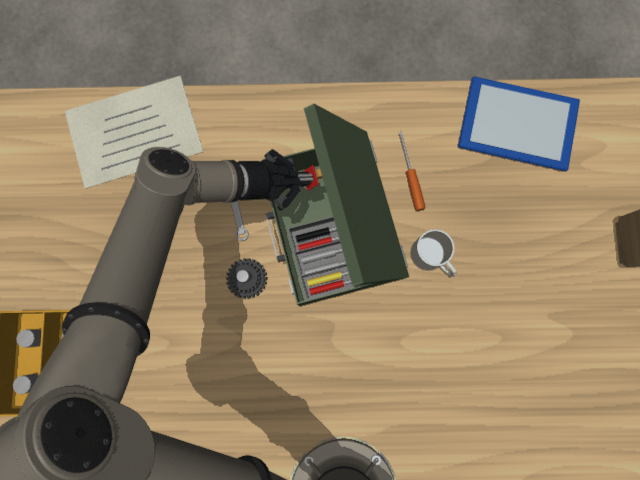

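View pics/scene1.png

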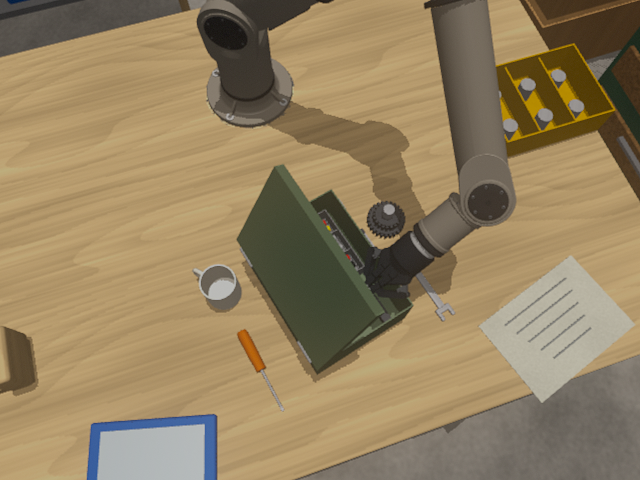

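The tips meet the pad at (310,178), within 1 mm of the predicted contact. Next I press in.

```bash
python3 - <<'E'
from h import *
from cell import env,kin,camera,calibration
np.set_printoptions(precision=3,suppress=True)
a=np.radians(52);q,tz=quat([np.sin(a),0,-np.cos(a)],0)
P=lambda k:PAD-tz*(.0726+k)
for k in (.006,.014,.022,.028):
    hit=env.movel(P(-k),velocity=.04,stop_force=45)
    s=env.get_state();print(hit,s['time'],(s['tcp_pos']-P(0))@tz,s['force'],s['force']@tz)
    if hit: break
env.dwell(.3)
env.movel(P(.03),velocity=.1)
env.movel(P(.14),velocity=.2)
for n in("scene","top"):
    p,d=camera(n);cv2.imwrite(f'pics/{n}2.png',p);np.save(f'pics/{n}2.npy',d);np.save(f'pics/{n}2_c.npy',calibration(n),allow_pickle=True)
p,d,c=load('top2');v,u=np.mgrid[0:480,0:640];L=(world(d,c,u,v)-C)@B
hsv=cv2.cvtColor(p,cv2.COLOR_BGR2HSV)
r=((hsv[...,0]<6)|(hsv[...,0]>174))&(hsv[...,1]>150)&(v<205)&(v>150)&(u>280)&(u<330)&(L[...,1]>.05)
Q=L[r];print('pad',len(Q),Q.mean(0),np.linalg.svd(Q-Q.mean(0))[2][2])
m=(L[...,2]>.18)&(L[...,2]<.345)&(abs(L[...,0])<.15)&(abs(L[...,1])<.1)
K=L[m];K=K[K[:,0]>.1-(K[:,2]-.18)*.6-.03];f=np.polyfit(K[:,2],K[:,0],1);print('lid ang from horiz',90-np.degrees(np.arctan(-f[0])),K[:,2].max())
print(env.get_state()['time'])
E
```

```text
False 5.4 0.006022676639031193 [ 0.471 -0.91  -0.274] 0.9532535524839865
False 5.75 0.013777684327011793 [-1.126  2.856  0.165] -2.4979832583541555
False 6.1 0.0216299487437775 [-0.003  3.007  1.373] -3.147687624108364
False 6.4 0.027655868096586607 [-0.923  2.735  1.977] -3.4831153869127345
pad 0 [nan nan nan] [0. 0. 1.]
lid ang from horiz 55.121578967588604 0.33749098532532756
8.2333<stdin>:18: RuntimeWarning: Mean of empty slice.
  ret = um.true_divide(
```

View pics/top2.png

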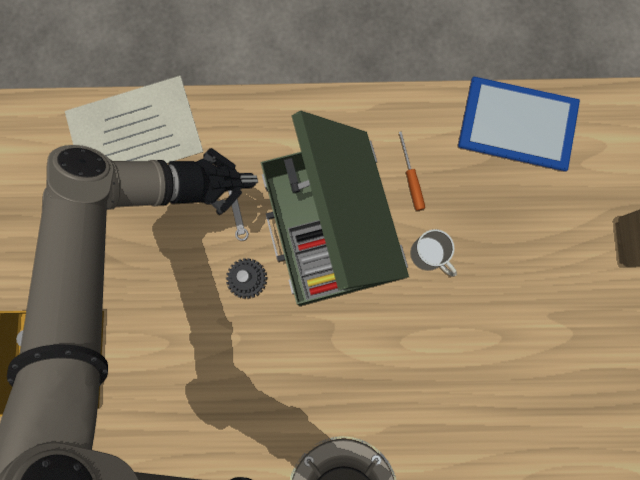

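The pad has gone down under the lid (hidden in the top view), the lid has come down about 7° and the box is clear of the arm. Next I cross over to the outer face of the lid.

```bash
cat >> h.py <<'E'
def lidpose(deg,r=.215,k=0.,N=.0726,tilt=None):
    th=np.radians(deg);t=th if tilt is None else np.radians(tilt)
    q,tz=quat([-np.sin(t),0,-np.cos(t)],0)
    p=H+B@np.array([-r*np.cos(th)+.004*np.sin(th),0,r*np.sin(th)+.004*np.cos(th)])
    return p-tz*(N+k),q,tz
E
python3 - <<'E'
from h import *
from cell import env,kin,camera,calibration
np.set_printoptions(precision=3,suppress=True)
s=env.get_state();p=s['tcp_pos'];p[2]=.52
env.movel(p,velocity=.35)
q,_=quat([0,0,-1],0)
env.reach(C+B@np.array([-.03,0,.56]),q); print(env.get_state()['time'])
P,q,tz=lidpose(56,k=.06)
env.reach(P,q); s=env.get_state();print(s['time'],s['qpos'],s['force'])
P,q,tz=lidpose(50)
hit=env.movel(P-tz*.01,velocity=.08,stop_force=2.5) if False else env.movel(lidpose(56,k=-.03)[0],velocity=.06,stop_force=2.5)
s=env.get_state();print(hit,s['time'],(s['tcp_pos']-lidpose(56)[0])@lidpose(56)[2],s['force'])
for n in("scene","top"):
    p,d=camera(n);cv2.imwrite(f'pics/{n}3.png',p)
E
```

```text
9.725
10.8 [ 0.072  0.641  0.431  1.434 -0.935  1.869  0.844] [-0.092 -0.451  0.012]
True 11.8667 0.010453305175175353 [0.277 0.365 0.309]
```

View pics/scene3.png

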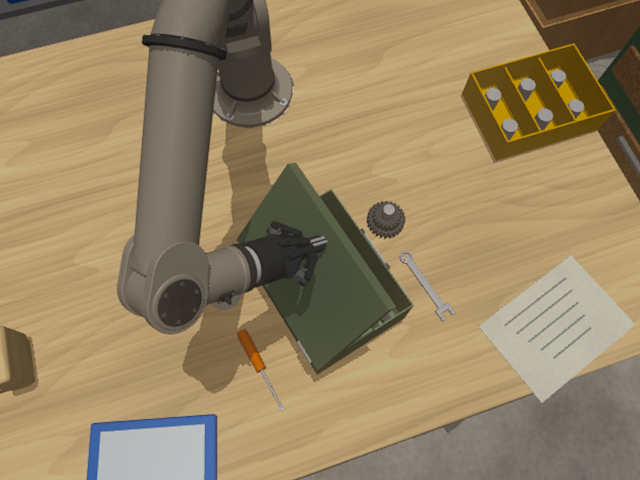

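View pics/top3.png

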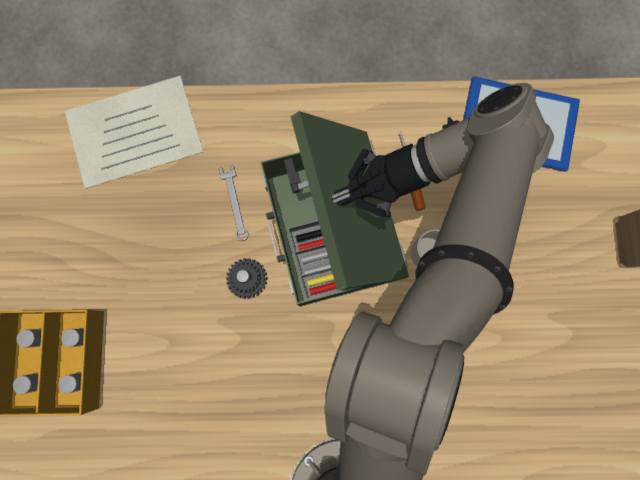

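Contact is near the free edge, with the lid at about 53°. I'll lower it along the arc.

```bash
python3 - <<'E'
from h import *
from cell import env,kin,camera,calibration
np.set_printoptions(precision=2,suppress=True)
for a in (49,44,39,34,29,24,19,14,10,6,3):
    P,q,tz=lidpose(a)
    hit=env.movel(P,velocity=.08,rot=q,stop_force=35)
    s=env.get_state();print(a,hit,round(s['time'],2),s['force'],round(float(-s['force']@tz),2),np.linalg.norm(s['tcp_pos']-P)*1e3)
    if hit: break
E
```

```text
49 False 12.36 [-0.    0.58 -0.28] -0.61 0.4874299079384729
44 False 12.76 [-0.21  0.14 -0.32] -0.36 0.32534136890611076
39 False 13.16 [ 0.   -0.26 -0.24] -0.03 0.1887819666479439
34 False 13.56 [ 0.22 -0.4  -1.64] -1.11 0.18044103142061568
29 False 13.96 [-0.22 -0.29 -0.32] -0.17 0.2743636135950572
24 False 14.36 [ 0.21 -0.24  0.46] 0.54 0.27383231543768594
19 False 14.76 [-0.47 -0.55  0.58] 0.69 0.23459522073337707
14 False 15.16 [ 0.98 -1.67 -0.3 ] 0.16 0.2407904782339377
10 False 15.51 [ 0.3  -0.34  1.  ] 1.05 0.13582118230394566
6 False 15.86 [-0.38  0.79  0.27] 0.18 0.13949651833891277
3 False 16.16 [-0.36 -0.9  -0.02] 0.03 0.1725244943714121
```

```bash
python3 - <<'E'
from h import *
from cell import env,kin,camera,calibration
for n in("scene","top"):
    p,d=camera(n);cv2.imwrite(f'pics/{n}4.png',p);np.save(f'pics/{n}4.npy',d);np.save(f'pics/{n}4_c.npy',calibration(n),allow_pickle=True)
E
```

```text
(no output)
```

View pics/scene4.png

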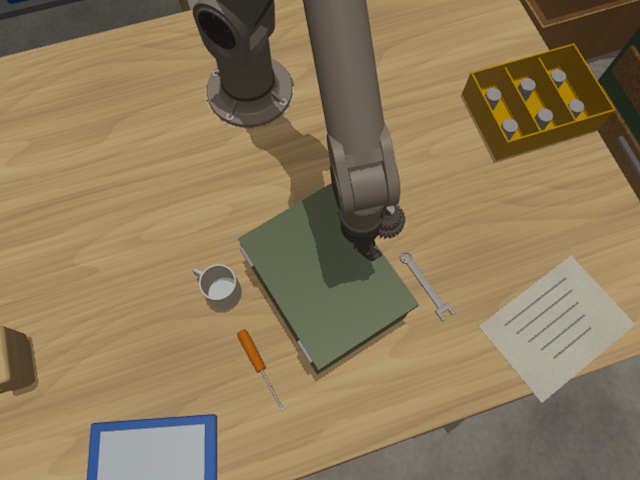

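View pics/top4.png

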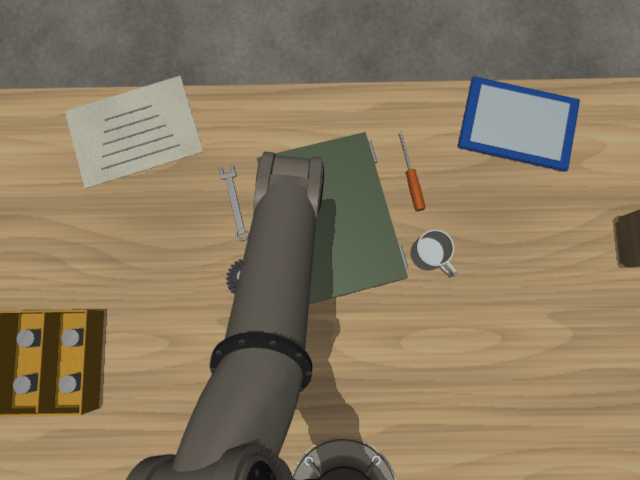

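The lid is nearly shut: its surface is now flat from (240,240) to (415,305) in the scene view. I'll press it down to the end stop and then back off.

```bash
python3 - <<'E'
from h import *
from cell import env,kin,camera,calibration
np.set_printoptions(precision=2,suppress=True)
P,q,tz=lidpose(0,k=-.012)
P0=lidpose(0)[0]
hit=env.movel(P,velocity=.03,rot=q,stop_force=25)
s=env.get_state();print(hit,s['time'],s['force'],(s['tcp_pos']-P0)*1e3)
env.dwell(.3);print(env.get_state()['force'])
p=s['tcp_pos'].copy();p[2]+=.12
env.movel(p,velocity=.1)
p=C+np.array([-.25,.1,.4])
q,_=quat([0,0,-1],0)
for c in ([.45,.35,.4],[.3,.5,.35]):
    try: env.reach(c,q);print('moved');break
    except env.PlanningError as e: print(e)
for n in("scene","top"):
    p,d=camera(n);cv2.imwrite(f'pics/{n}5.png',p);np.save(f'pics/{n}5.npy',d);np.save(f'pics/{n}5_c.npy',calibration(n),allow_pickle=True)
for n in("top5","scene5"):
    p,d,c=load(n);v,u=np.mgrid[0:480,0:640];L=(world(d,c,u,v)-C)@B
    m=(abs(L[...,0])<.11)&(abs(L[...,1])<.15)&(L[...,2]>.1)&(L[...,2]<.2)
    K=L[m];A=np.c_[K[:,:2],np.ones(len(K))];f=np.linalg.lstsq(A,K[:,2],rcond=None)[0];print(n,len(K),'z0',f[2],'slopes x,y',f[:2].round(4))
print(env.get_state()['time'])
E
```

```text
True 16.7583 [-3.7   0.04  9.24] [ 0.91 -2.54  0.15]
[-2.47 -0.65  9.2 ]
moved
top5 14097 z0 0.13461636814851458 slopes x,y [-0. -0.]
scene5 13887 z0 0.13415282476925516 slopes x,y [-0. -0.]
19.625
```

View pics/top5.png

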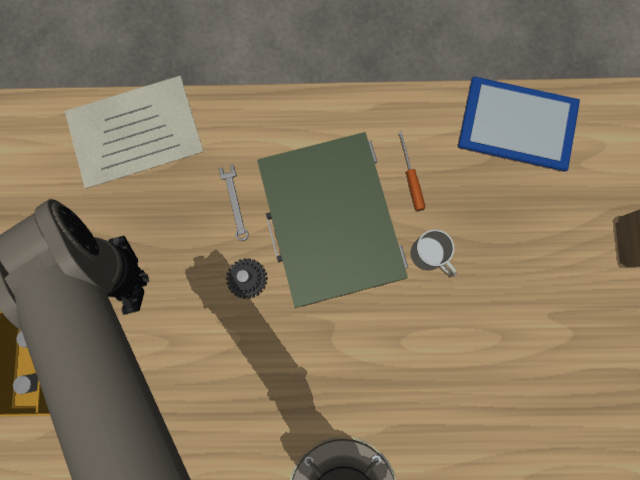

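View pics/scene5.png

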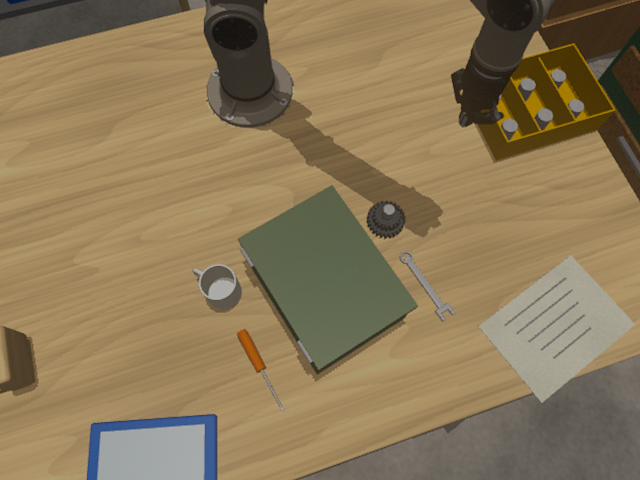

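The lid is level at 134 mm, the four objects are at the same pixels as at the start, and the arm is clear of everything.

```bash
python3 -c "
from cell import env,job
env.dwell(.3);s=env.get_state();print(s['time'],s['force'],abs(s['joint_velocities']).max());job.job_done()"
```

```text
19.925 [-0.13483485 -0.08688634  0.72924529] 0.005924771150115483
the job is handed in; nothing more can be done
```

The toolbox is shut and the job was handed in at about 19.9 s of the 43 s allowed; no verdict is reported.

- **Stay:** I pressed the red pad about 28 mm with closed fingertips, tilted in from the front. The stay broke and the lid dropped only about 7–9°.
- **Lid:** I lowered it from its outer face along the hinge arc at 0.08 m/s, with no slam. Then I pressed it at 0.03 m/s; the move stopped on its force limit and the fingers held about 9 N there.

**Last checks:**
- Both cameras put the lid's outer face level, at 134.2 and 134.6 mm against the 134 mm given for shut.
- The mug, gear, wrench and screwdriver are where they were at the start, judged by eye in both pictures.
- The arm is well clear and still, with under 1 N on the tool.

**Not measured:** I could not see the knee angle under the shut lid. It is inferred from the pad travel and the level lid. The wrist force read almost nothing while lowering the lid, so I used pictures to confirm that it had come down.

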